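# Change over the damper drain rack

## Task

Slide the emptied drip tray fully home under the drain rack first. Then change the rack over: take the one damper that has been draining out of it and slide it right down into the cardboard transport tube, and stand every damper from the grey wash caddy upright on the bottom of a free bore of the rack, its rod in the comb's notch; under the comb rail a damper only goes in (or comes out) at a slant, then straighten it. Leave the brush and everything else on the bench where they are.

Things in the scene. Friction and masses are not known exactly. Their poses are not given: they have to be found in the camera images.
- damper0: A cleaned damper cartridge, 178 mm long, about 220 g: black body 28 mm in diameter from 0 to 100 mm (chamfered foot), steel rod 10 mm in diameter to 142 mm, aluminium cap 20 mm in diameter from 142 to 178 mm, the place to grip. Origin: centre of its underside; z runs along it to the cap. Starts upright in a cell of the wash caddy. May be absent.
- damper1: Another, the same: damper cartridge, 178 mm long, about 220 g: black body 28 mm in diameter from 0 to 100 mm (chamfered foot), steel rod 10 mm in diameter to 142 mm, aluminium cap 20 mm in diameter from 142 to 178 mm, the place to grip. Origin: centre of its underside; z runs along it to the cap. Starts upright in a cell of the wash caddy. May be absent.
- damper2: Another, the same: damper cartridge, 178 mm long, about 220 g: black body 28 mm in diameter from 0 to 100 mm (chamfered foot), steel rod 10 mm in diameter to 142 mm, aluminium cap 20 mm in diameter from 142 to 178 mm, the place to grip. Origin: centre of its underside; z runs along it to the cap. Starts upright in a cell of the wash caddy. May be absent.
- damper3: Another, the same: damper cartridge, 178 mm long, about 220 g: black body 28 mm in diameter from 0 to 100 mm (chamfered foot), steel rod 10 mm in diameter to 142 mm, aluminium cap 20 mm in diameter from 142 to 178 mm, the place to grip. Origin: centre of its underside; z runs along it to the cap. Starts upright in a cell of the wash caddy. May be absent.
- drained: The damper that has been draining, same shape, standing in the rack's bore 0 (foot on its bottom, rod in the notch): it goes to the transport tube.
- tube: Transport tube, fixed, upright: brown cardboard tube on a square wooden foot 90 mm wide and 10 mm high; tube outside 39 mm, inside 31 mm in diameter, rim 120 mm above the bench, floor 12 mm above it. Origin: on the bench under the tube's axis. A damper right down in it shows its cap and rod above the rim (34 mm of rod, then the cap).
- tube_floor (a point): Centre of the tube's inner floor, 108 mm below the rim, where the drained damper's foot must come to stand.
- rack: Drain rack, fixed, steel with a black socket block. Origin: on the bench under the middle of the row of bores; x points to its back, away from the robot, y along the row. Block: x -38..38 mm, y -126..126, z 28..64, with five vertical bores 40 mm in diameter, 30 mm deep, at x 0, y 100, 50, 0, -50, -100. End cheeks: outer faces y +-132; x -38..42 up to z 64, above that x 12..42, up to the comb rail.
- rack_comb (a point): Front edge of the rack's comb rail, middle, underside, 80 mm above the block's top. The rail is a level plate 4 mm thick; it reaches 45 mm back from here (front edge 3 mm before the bores' axes). At each bore it has a notch 18 mm wide, open to the front, closed 9 mm behind the axis. The body is wider than a notch and longer than the gap below the rail, so it cannot go in upright.
- slot0 (a point): Centre of the bottom of bore 0 (34 mm above the bench, 30 mm below the block's top); axes as the rack's. The drained damper stands here at the start.
- slot1 (a point): Centre of the bottom of bore 1 (34 mm above the bench, 30 mm below the block's top); axes as the rack's. Free at the start. Way in: damper's top leaning 0.25 rad to the front (-x), pushed along its own axis till the foot's centre is 7 mm above and 4 mm behind (+x) this point; then straightening swings the rod into the notch and the body's top under the rail; then set it down.
- slot2 (a point): Centre of the bottom of bore 2 (34 mm above the bench, 30 mm below the block's top); axes as the rack's. Free at the start.
- slot3 (a point): Centre of the bottom of bore 3 (34 mm above the bench, 30 mm below the block's top); axes as the rack's. Free at the start.
- slot4 (a point): Centre of the bottom of bore 4 (34 mm above the bench, 30 mm below the block's top); axes as the rack's. Free at the start.
- tray: Drip tray, loose on the bench before the rack: open pan 84 mm (x) by 248 mm (y) by 20 mm high, 350 g, slides flat on the bench. Origin: on the bench under the pan's centre; x points to its rear edge, which enters the bay first. Fully home, the pan's rear edge at the stop, its origin is 2 mm before (-x) the rack's origin.
- tray_grip (a point): On the tray's black upright grip, 80 mm before (-x) the tray's origin, 32 mm above the bench; axes as the tray's. The grip is 30 mm wide (y), 16 mm thick (x), from 6 to 46 mm above the bench; it stays before the rack when the tray is home. The bay lies under the rack's block, open at the front (-x of the rack): 254 mm wide, 28 mm high, stop at the back 40 mm behind the rack's origin.
- caddy: Wash caddy, fixed: grey block 66 mm (x) by 250 mm (y) by 54 mm high with five square cells 36 by 36 mm, 48 mm deep (floor 6 mm above the bench), at y 100, 50, 0, -50, -100. Origin: on the bench under its centre. Stands to the robot's right, its row (y) running roughly away from or towards the robot. One cell holds the brush, three or four hold dampers, in any order.
- brush: Parts brush standing in one cell of the caddy, wooden handle 22 mm in diameter, 143 mm tall. Origin: centre of its lower end. Leave it.
- oil: Bystander: white oil bottle, 150 mm tall, to the left. Leave it alone.
- grease: Bystander: low clear grease jar, 55 mm tall, to the left. Leave it alone.
- wrench: Bystander: open-ended wrench lying behind the rack. Leave it alone.
- sealdriver: Bystander: black seal-driver ring, 58 mm in diameter, beyond the caddy to the right. Leave it alone.
- beaker: Bystander: clear cup, 100 mm tall, behind to the right. Leave it alone.
- mallet: Bystander: mallet lying at the left. Leave it alone.
There are look-alikes about, which are no part of the job. What is shaped like the damper1 but blue or green is not meant.

How it is judged:
By the outcome, as a careful person would: the job done as asked, in the order asked, and still so for the second after the job is handed in, with the robot touching nothing.
Of damper0, damper1, damper2, damper3 only 3 to 4 are there at a start; the rules pass over those that are not, and their reading is None.
At some moment in a run one of tray may be knocked a few centimetres aside while the robot is not near it.
Once in a run the grip may slacken for a moment while it holds something.
It also fails if it takes over 210 s, if anything falls off the work surface, if the arm or the gripper's body presses on something with over 40 N, if the wrist force passes 120 N, or if a joint passes its speed limit or range.

## Robot

A 6-joint arm with a two-finger parallel gripper is mounted at the origin on the work surface. World frame = base frame: x ahead of the robot, y to its left, z up, the work surface at z = 0. Lengths are in m, angles in rad, forces in N, time in s.
With the tool pointing down it reaches from about 0.425 to 0.925 m from the base axis. Payload 12.5 kg.
Tool frame: the origin (TCP) lies at the very end of the fingers, on their centre line; the grasp point (between the pads) lies 19 mm behind it (pinch_z is the distance from the TCP to the grasp point, in m); z points along the fingers, y is the line along which they close (so a half turn about z gives the same grasp; the last joint's range is limited). The gripper opens to 85 mm and grips with 20 to 120 N. Pads are 22 mm wide; open, the fingers measure 114 mm over their backs; the gripper's body (76 mm by 85 mm) begins 54 mm behind the grasp point. The pads swing forward as they close: fully open they stand 13 mm farther back than shut.
Start: joints at [-1.332, 0.491, 1.559, -0, 1.092, -0.106], TCP at [0.211, -0.588, 0.231] pointing down, gripper open.
Joint ranges: [-3.1, 3.1], [-0.84, 2.19], [0.05, 2.79], [-1.13, 4.28], [0.06, 2.93], [-2.69, 2.69]. Speed limits (rad/s): [2.22, 2.22, 2.79, 3.14, 3.14, 3.14].

## Interface

Orientations are given as a rotation vector (axis times angle).
In Python, from rig import * gives the robot as it stands.
- The arm moves only by the tool send_rows, never from a script. Its argument "motion" is one flat list of numbers, 7 for each row, row after row: the turn, a rotation vector about the tool's x, y, z in degrees, then the shift along the tool's x, y, z in mm, then the opening, from -1 (shut) to 1 (fully open). A call has 1 to 20 rows; each row is the pose to reach, as a shift and turn from the pose commanded when the call began, along the tool's axes at that moment; what a row does not reach only later rows make up. A row lasts 1/10 s, in which the tool goes at most 50 mm and 8.59 degrees, less where a joint would pass 70% of its speed; a pose out of reach is approached as far as the arm can. A call with a gripper value outside its range is refused whole. The fingers move at their own pace and stop on an object; the grip force is fixed at half the most. Time passes only in rows, so rows that repeat a pose let the fingers close. It gives the time, the measured TCP pose, the force, the opening and the grip force at its end, in the units of the state.
- get_state(): the state, without advancing time (a new reading comes with each control period).
- get_image(name): name is "side" or "top" or "wrist"; returns a dict with "color" (480x640x3 uint8, red, green, blue), "z_map" (480x640 float32, m along the optical axis (not along the pixel's ray), 0 where there is no reading), "intrinsics" (3x3 intrinsics, pixels), "k1" (the pictures are not rectified: a ray, as slopes to the right and down, at radius r is drawn at 1 + k1 r^2 times it, then the intrinsics apply), "xyz" and "orientation" of the camera in the world; the wrist camera has in their place "tool_from_camera" (4x4, takes a point from camera to tool coordinates, whose origin is the TCP and whose axes are the flange's). Camera axes: x right, y down, z forward; pixel columns grow to the right and rows downward; lengths in m; the calibration is good to about 2 mm. A picture is of the moment at which its call begins: read the wrist's pose just before it.
- sign_off(): hands the job in; it is judged then, once.
The state is a dict: "time_s": time; "joint_pos": joint angles; "dq": joint speeds; "joint_efforts": joint torques, N m; "tcp_pos": TCP position; "tcp_rot": TCP orientation; "wrist_force": force on the tool from outside, world axes, zero at the start; "wrist_torque": the same for the moment, N m; "grip_width": finger opening in m; "grip_force": force on a finger pad.
Only numpy, scipy, OpenCV 4.12 (cv2) and the standard library are available. Lean on these libraries where they do the work, as an engineer would, in place of code of your own. Each camera call takes 0.05 s, during which the arm holds its last target. There are 200 camera calls.

## Working session

There is one attempt and no reset: what is moved stays moved. The work goes in short steps, Python scripts to look and compute and a tool call to move; the robot and the scene stay as the last step left them, time stands still between calls to the robot, and variables do not carry over. Pictures are saved under pics/ and viewed, at most 14 in all, crops included, and the job is handed in when it is done.

Besides the shell and the picture viewer there is one more tool, called after "Emit:" as name(argument=value, ...) on one line, values as JSON. send_rows: Moves the arm, as the interface text tells. Its arguments: {"type":"object","properties":{"motion":{"type":"array"}},"required":["motion"]}

```bash
ls; mkdir -p pics
cat > h.py <<'E'
from rig import *
import numpy as np, cv2
from scipy.spatial.transform import Rotation as R
def cam(name):
    s=get_state(); im=get_image(name)
    if 'tool_from_camera' in im:
        T=np.eye(4);T[:3,:3]=R.from_rotvec(s['tcp_rot']).as_matrix();T[:3,3]=s['tcp_pos']
        M=T@np.array(im['tool_from_camera'])
    else:
        M=np.eye(4);o=np.array(im['orientation'])
        M[:3,:3]=o if o.shape==(3,3) else R.from_rotvec(o).as_matrix();M[:3,3]=im['xyz']
    im['M']=M;return im
def ray(im,u,v):
    K=np.array(im['intrinsics']);d=np.array([(u-K[0,2])/K[0,0],(v-K[1,2])/K[1,1]]);s=d.copy()
    for _ in range(20): s=d/(1+im['k1']*(s@s))
    return im['M'][:3,:3]@np.r_[s,1],im['M'][:3,3]
def at_z(im,u,v,z):
    r,o=ray(im,u,v);return o+r*(z-o[2])/r[2]
def cloud(im):
    K=np.array(im['intrinsics']);v,u=np.mgrid[:480,:640]
    d=np.stack([(u-K[0,2])/K[0,0],(v-K[1,2])/K[1,1]],-1);s=d.copy()
    for _ in range(20): s=d/(1+im['k1']*(s**2).sum(-1,keepdims=True))
    z=im['z_map'][...,None];P=np.concatenate([s*z,z],-1)@im['M'][:3,:3].T+im['M'][:3,3]
    P[im['z_map']==0]=np.nan;return P
def proj(im,p):
    q=np.linalg.inv(im['M'])@np.r_[p,1];s=q[:2]/q[2];s=s*(1+im['k1']*(s@s));K=np.array(im['intrinsics'])
    return K[0,0]*s[0]+K[0,2],K[1,1]*s[1]+K[1,2]
def save(im,n,crop=None,k=1):
    c=im['color'][...,::-1]
    if crop: x0,y0,x1,y1=crop;c=c[y0:y1,x0:x1]
    cv2.imwrite(f'pics/{n}.png',cv2.resize(c,None,fx=k,fy=k,interpolation=cv2.INTER_CUBIC))
E
python3 - <<'E'
from h import *
import pickle
print({k:np.round(v,3).tolist() for k,v in get_state().items()})
for n in('top','side'):
    im=cam(n);save(im,n+'0');pickle.dump(im,open(n+'0.pkl','wb'));print(n,im['M'].round(3).tolist(),im['k1'],np.array(im['intrinsics']).tolist())
E
```

```text
pics
{'time_s': 0.0, 'joint_pos': [-1.332, 0.492, 1.559, -0.0, 1.092, -0.106], 'dq': [-0.0, 0.001, 0.001, 0.0, -0.0, -0.001], 'joint_efforts': [0.002, -61.843, -26.159, 0.0, 0.004, -0.0], 'tcp_pos': [0.211, -0.588, 0.231], 'tcp_rot': [-3.094, -0.539, 0.0], 'wrist_force': [-0.315, -0.55, -0.268], 'wrist_torque': [-0.019, -0.064, -0.02], 'grip_force': 0.0, 'grip_width': 0.085}
top [[0.011, -0.986, 0.168, 0.404], [-1.0, -0.011, 0.005, -0.0], [-0.003, -0.168, -0.986, 1.275], [0.0, 0.0, 0.0, 1.0]] -0.056897213102059266 [[436.82102615122284, 0.0, 320.1624290479348], [0.0, 436.82102615122284, 239.8384138115655], [0.0, 0.0, 1.0]]
side [[0.879, -0.3, 0.371, 0.126], [-0.477, -0.542, 0.692, -0.871], [-0.006, -0.785, -0.619, 0.906], [0.0, 0.0, 0.0, 1.0]] -0.07432876091481444 [[502.61701197496126, 0.0, 321.16254811375455], [0.0, 502.61701197496126, 243.24660998978723], [0.0, 0.0, 1.0]]
```

View pics/top0.png

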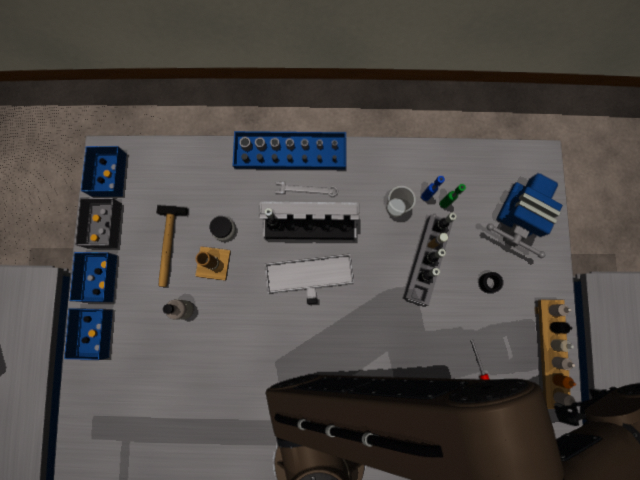

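View pics/side0.png

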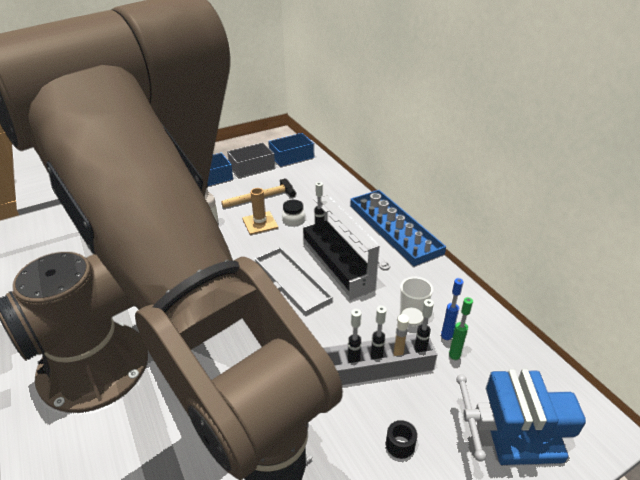

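The top view shows the rack around (310,222) with the drained damper at (268,213), the tray at (310,273) with its grip at (312,296), and the tube at (207,260). The caddy sits at (430,258): its near cell (418,293) is empty, and three dampers and the brush (437,240) stand in the other cells. The look-alikes are blue (434,187) and green (455,193), outside the caddy.

I'll enlarge it to measure.

Run:
```python
from h import *
import pickle
im=pickle.load(open('top0.pkl','rb'))
a=im['color'][...,::-1]
f=lambda x0,y0,x1,y1:cv2.resize(a[y0:y1,x0:x1],(400,int(400*(y1-y0)/(x1-x0))),interpolation=cv2.INTER_CUBIC)
A=f(250,190,370,310);B=f(395,195,475,315)
c=np.zeros((600,800,3),np.uint8);c[:400,:400]=A;c[:600,400:]=B[:600];
c[400:,:200]=cv2.resize(a[240:290,185:235],(200,200),interpolation=cv2.INTER_CUBIC)
cv2.imwrite('pics/crop0.png',c)
P=cloud(im)
for n,(u,v) in dict(tube=(207,257),cap=(268,212),tray=(310,273),grip=(312,292),rail1=(300,206),block=(310,236),c1=(434,255),c2=(426,272),c3=(451,216),brush=(442,236)).items(): print(n,P[v,u].round(3))
```

```text
tube [nan nan nan]
cap [0.655 0.136 0.212]
tray [0.523 0.034 0.003]
grip [0.467 0.027 0.018]
rail1 [0.687 0.059 0.149]
block [0.621 0.034 0.065]
c1 [ 0.562 -0.298  0.128]
c2 [ 0.519 -0.281  0.102]
c3 [ 0.656 -0.331  0.184]
brush [ 0.61  -0.316  0.147]
```

View pics/crop0.png

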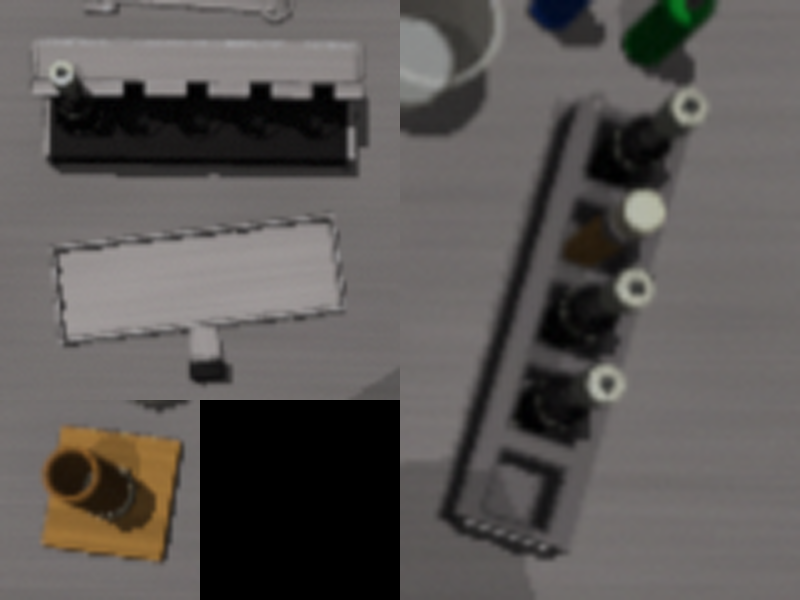

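Run:
```python
from h import *
import pickle
im=pickle.load(open('top0.pkl','rb'));sd=pickle.load(open('side0.pkl','rb'))
A=lambda x,y,z:at_z(im,250+x/3.3333-.35,190+y/3.3333-.35,z)
B=lambda x,y,z:at_z(im,395+(x-400)/5-.4,195+y/5-.4,z)
C=lambda x,y,z:at_z(im,185+x/4-.4,240+(y-400)/4-.4,z)
p=lambda n,*a:print(n,[x.round(4).tolist()[:2] for x in a])
p('tray',*[A(x,y,.02) for x,y in((52,250),(332,215),(346,305),(66,343))])
p('grip',A(207,362,.046))
p('rail back L,R, front L,R',A(35,40,.148),A(362,42,.148),A(32,93,.148),A(365,95,.148))
p('block front',A(50,160,.064),A(353,157,.064))
p('drained',A(62,72,.212))
p('caddy caps far..near',B(689,106,.184),B(634,288,.184),B(606,384,.184))
p('brush',B(644,212,.149))
p('caddy corners nl nr',B(443,513,.054),B(562,552,.054))
p('tube rim',C(72,475,.12))
# two-view triangulation of caps side view
for n,a,(u,v) in(('drained',(250+62/3.333-.35,190+72/3.333-.35),(320,185)),('near',(395+206/5-.4,195+384/5-.4),(356,314)),('mid',(395+234/5-.4,195+288/5-.4),(381,311)),('far',(395+289/5-.4,195+106/5-.4),(429,302))):
    r1,o1=ray(im,*a);r2,o2=ray(sd,u,v)
    t=np.linalg.lstsq(np.c_[r1,-r2],o2-o1,rcond=None)[0];x,y=o1+r1*t[0],o2+r2*t[1];print(n,((x+y)/2).round(4),np.linalg.norm(x-y).round(4))
```

```text
tray [[0.544, 0.1634], [0.5772, -0.0793], [0.4992, -0.0914], [0.4639, 0.1488]]
grip [[0.4482, 0.027]]
rail back L,R, front L,R [[0.698, 0.1658], [0.699, -0.0952], [0.6546, 0.1666], [0.6558, -0.0974]]
block front [[0.6155, 0.1618], [0.6208, -0.0943]]
drained [[0.6567, 0.1351]]
caddy caps far..near [[0.6567, -0.3343], [0.562, -0.3024], [0.5131, -0.2866]]
brush [[0.6075, -0.3188]]
caddy corners nl nr [[0.4533, -0.2273], [0.4323, -0.2933]]
tube rim [[0.5477, 0.319]]
drained [0.661  0.1354 0.2034] 0.0047
near [ 0.5147 -0.2889  0.1765] 0.0017
mid [ 0.5638 -0.3051  0.1752] 0.0012
far [ 0.6588 -0.336   0.1811] 0.003
```

```bash
cat >> h.py <<'E'
def ori(yaw,tilt=0,ax=0):
    """tool down with x axis at yaw (deg); then tilted by tilt rad about the world horizontal axis at angle ax (deg)"""
    q=R.from_euler('z',yaw,degrees=True)*R.from_matrix(np.diag([1.,-1,-1]))
    a=np.radians(ax);return R.from_rotvec(tilt*np.array([np.cos(a),np.sin(a),0]))*q
def plan(*w,show=True):
    s=get_state();q=R.from_rotvec(s['tcp_rot']);o=np.array(s['tcp_pos']);m=o
    for p,r in w:
        p=np.array(p,float);print(np.r_[np.degrees((q.inv()*r).as_rotvec()),q.inv().apply(p-o)*1000].round(1).tolist(), 'step mm',round(np.linalg.norm(p-m)*1000));m=p
E
python3 - <<'E'
from h import *
plan(((.46,-.2,.28),ori(8)),((.443,.025,.2),ori(8)))
E
```

```text
[-0.1, -0.0, 11.8, 365.3, -281.1, -48.9] step mm 464
[-0.1, -0.0, 11.8, 425.3, -498.5, 31.3] step mm 239
```

Emit:
send_rows(motion=[0, 0, 11.8, 365, -281, -49, 1, 0, 0, 11.8, 365, -281, -49, 1, 0, 0, 11.8, 365, -281, -49, 1, 0, 0, 11.8, 365, -281, -49, 1, 0, 0, 11.8, 365, -281, -49, 1, 0, 0, 11.8, 365, -281, -49, 1, 0, 0, 11.8, 365, -281, -49, 1, 0, 0, 11.8, 365, -281, -49, 1, 0, 0, 11.8, 365, -281, -49, 1, 0, 0, 11.8, 365, -281, -49, 1, 0, 0, 11.8, 425, -498, 31, 1, 0, 0, 11.8, 425, -498, 31, 1, 0, 0, 11.8, 425, -498, 31, 1, 0, 0, 11.8, 425, -498, 31, 1, 0, 0, 11.8, 425, -498, 31, 1, 0, 0, 11.8, 425, -498, 31, 1, 0, 0, 11.8, 425, -498, 31, 1, 0, 0, 11.8, 425, -498, 31, 1])

```text
time_s: 1.9
tcp_pos: [0.4433, 0.0233, 0.2005]
tcp_rot: [3.134, 0.217, 0.001]
wrist_force: [-0.0, -0.1, -0.5]
grip_width: 0.0857
grip_force: 0.0
```

Run:
```python
from h import *
import pickle
s=get_state();print(s['tcp_pos'],s['tcp_rot'],s['time_s'])
im=cam('wrist');save(im,'w1');pickle.dump(im,open('w1.pkl','wb'));print(im['M'].round(3).tolist())
print(proj(im,(.442,.024,.046)))
```

```text
[0.44330064 0.02325097 0.20050464] [3.13381812e+00 2.16749929e-01 7.40211324e-04] 1.9
[[0.138, -0.957, -0.257, 0.509], [-0.99, -0.134, -0.036, 0.034], [0.001, 0.259, -0.966, 0.343], [0.0, 0.0, 0.0, 1.0]]
(np.float64(320.3647720614493), np.float64(223.5043155344623))
```

View pics/w1.png

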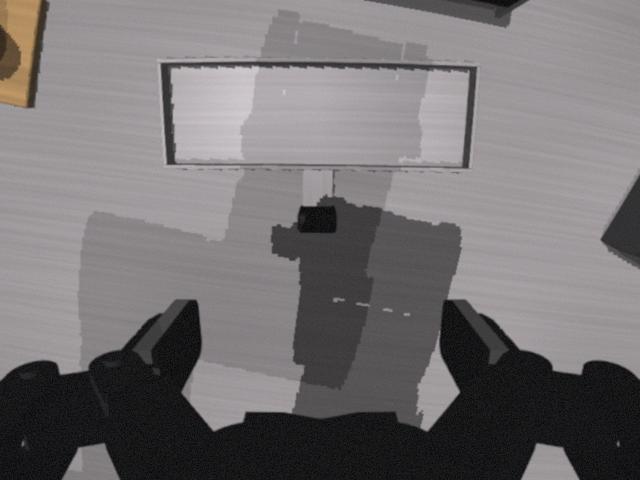

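The grip is at (317,214), with its top face around y 207–222. The pan's rear edge runs from (160,61) to (478,67) and its front edge from (164,166) to (472,169).

Run:
```python
from h import *
import pickle
im=pickle.load(open('w1.pkl','rb'))
P=[at_z(im,u,v,.02) for u,v in((160,61),(478,67),(472,169),(164,166))]
print(np.round(P,4)[:,:2].tolist(),np.mean(P,0).round(4))
for a,b in((1,0),(2,3)): d=P[b]-P[a];print(np.degrees(np.arctan2(-d[0],d[1])))
print(at_z(im,317,213,.046))
g=(.443,.0245);yaw=6.9;rk=(.657,.035)
plan(((*g,.06),ori(yaw)),((*g,.014),ori(yaw)))
```

```text
[[0.5456, 0.1621], [0.5748, -0.0793], [0.4976, -0.0912], [0.4659, 0.1539]] [0.521  0.0364 0.02  ]
6.906967499784054
7.389342017146332
[0.4496255  0.02760792 0.046     ]
[0.0, -0.0, 1.0, -0.2, -1.5, 140.5] step mm 141
[0.0, -0.0, 1.0, -0.2, -1.5, 186.5] step mm 46
```

Emit:
send_rows(motion=[0, 0, 1, -0.5, -3.5, 140, 1, 0, 0, 1, -0.5, -3.5, 140, 1, 0, 0, 1, -0.5, -3.5, 140, 1, 0, 0, 1, -0.5, -3.5, 186, 1, 0, 0, 1, -0.5, -3.5, 186, 1, 0, 0, 1, -0.5, -3.5, 186, -0.5, 0, 0, 1, -0.5, -3.5, 186, -0.5, 0, 0, 1, -0.5, -3.5, 186, -0.5, 0, 0, 1, -0.5, -3.5, 186, -0.5, 0, 0, 1, -0.5, -3.5, 186, -0.5, 0, 0, 1, -0.5, -3.5, 186, -0.5])

```text
time_s: 3.05
tcp_pos: [0.4426, 0.0274, 0.0161]
tcp_rot: [3.135, 0.19, 0.005]
wrist_force: [-3.3, -2.9, 15.6]
grip_width: 0.029
grip_force: 60.5
```

Run:
```python
from h import *
plan(((.45,.0342,.019),ori(.4)),((.50,.0342,.019),ori(.4)),((.576,.0342+.0005,.019),ori(.4)))
```

```text
[0.0, -0.2, 6.6, 8.1, -5.9, -2.9] step mm 10
[0.0, -0.2, 6.6, 57.8, 0.2, -2.7] step mm 50
[0.0, -0.2, 6.6, 133.3, 8.9, -2.4] step mm 76
```

Emit:
send_rows(motion=[0, 0, 3, 4, -3, -2.5, -0.5, 0, 0, 6.6, 8, -6, -2.5, -0.5, 0, 0, 6.6, 8, -6, -2.5, -0.5, 0, 0, 6.6, 28, -3.6, -2.5, -0.5, 0, 0, 6.6, 48, -1, -2.5, -0.5, 0, 0, 6.6, 58, 0.2, -2.5, -0.5, 0, 0, 6.6, 70, 1.6, -2.5, -0.5, 0, 0, 6.6, 82, 3, -2.5, -0.5, 0, 0, 6.6, 94, 4.4, -2.5, -0.5, 0, 0, 6.6, 105, 5.7, -2.5, -0.5, 0, 0, 6.6, 115, 6.8, -2.5, -0.5, 0, 0, 6.6, 120, 7.4, -2.5, -0.5, 0, 0, 6.6, 124, 7.9, -2.5, -0.5, 0, 0, 6.6, 126, 8, -2.5, -0.5, 0, 0, 6.6, 126, 8, -2.5, -0.5])

```text
time_s: 4.55
tcp_pos: [0.5683, 0.0348, 0.0168]
tcp_rot: [3.141, 0.01, 0.001]
wrist_force: [0.3, -0.1, -1.2]
grip_width: 0.0291
grip_force: 59.9
```

Run:
```python
from h import *
im=cam('top');save(im,'t2',(240,180,390,330),4)
```

```text
(no output)
```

View pics/t2.png

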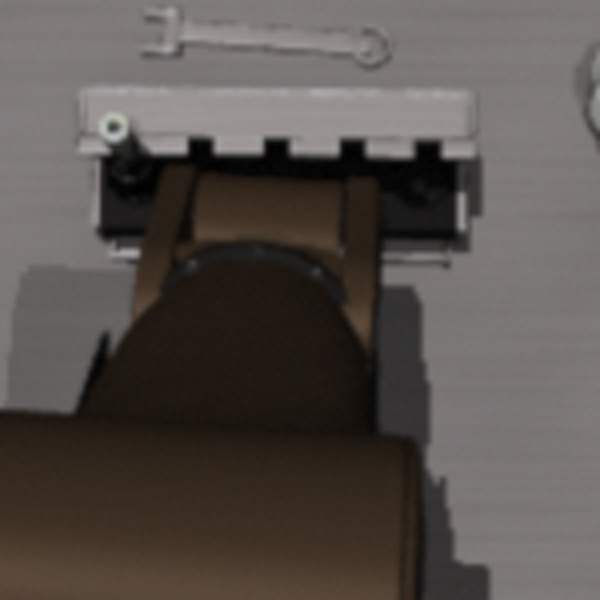

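The tray is inside the bay, with its front lip still visible at (110–450, 260), and there's no contact force yet. I'll push gently to the stop.

Emit:
send_rows(motion=[0, 0, 0, 2, 0, 0, -0.5, 0, 0, 0, 4, 0, 0, -0.5, 0, 0, 0, 6, 0, 0, -0.5, 0, 0, 0, 7, 0, 0, -0.5, 0, 0, 0, 8, 0, 0, -0.5, 0, 0, 0, 8, 0, 0, -0.5])

```text
time_s: 5.2
tcp_pos: [0.5757, 0.035, 0.0167]
tcp_rot: [-3.141, -0.009, 0.001]
wrist_force: [-4.2, 1.7, 0.7]
grip_width: 0.0292
grip_force: 60.1
```

Emit:
send_rows(motion=[0, 0, 0, 1, 0, 0, -0.5, 0, 0, 0, 2, 0, 0, -0.5, 0, 0, 0, 3, 0, 0, -0.5, 0, 0, 0, 3, 0, 0, -0.5])

```text
time_s: 5.6
tcp_pos: [0.5758, 0.0351, 0.0165]
tcp_rot: [-3.141, -0.01, 0.011]
wrist_force: [-18.3, -0.0, 9.0]
grip_width: 0.0288
grip_force: 61.2
```

Emit:
send_rows(motion=[0, 0, 0, -3, 0, 0, -0.5, 0, 0, 0, -3, 0, 0, 1, 0, 0, 0, -3, 0, 0, 1, 0, 0, 0, -3, 0, 0, 1, 0, 0, 0, -3, 0, 0, 1, 0, 0, 0, -3, 0, 0, 1, 0, 0, 0, -3, 0, -50, 1, 0, 0, 0, -3, 0, -100, 1, 0, 0, 0, -3, 0, -150, 1, 0, 0, 0, -3, 0, -200, 1, 0, 0, 0, -3, 0, -250, 1, 0, 0, 0, -3, 0, -300, 1, 0, 0, 0, -3, 0, -300, 1, 0, 0, 0, -3, 0, -300, 1])

```text
time_s: 7.0
tcp_pos: [0.576, 0.0349, 0.3176]
tcp_rot: [3.141, 0.01, 0.003]
wrist_force: [-0.2, 0.3, -0.5]
grip_width: 0.0854
grip_force: 0.0
```

Run:
```python
from h import *
import pickle
s=get_state();print(s['tcp_pos'],s['tcp_rot'],s['time_s'])
im=cam('wrist');save(im,'w2',(0,0,640,400),1.25);pickle.dump(im,open('w2.pkl','wb'))
```

```text
[0.57598441 0.03490116 0.31758587] [3.14139371 0.00978058 0.00334292] 7.0
```

View pics/w2.png

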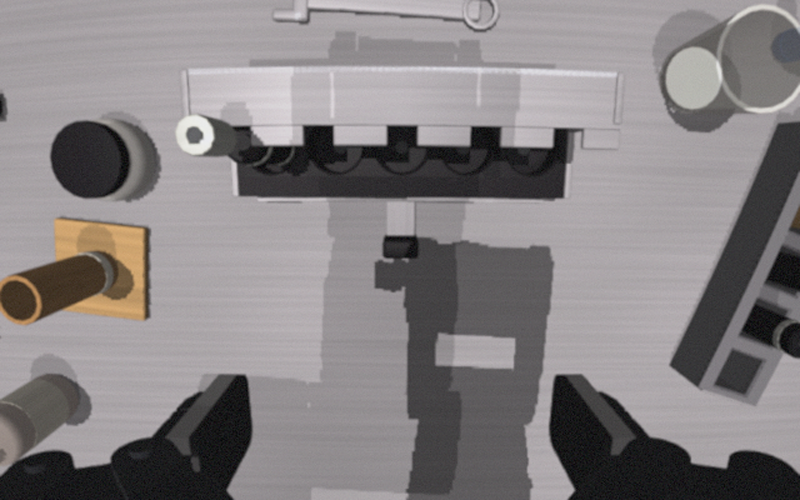

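The notches are centred at (318,136), (402,136) and (485,137). The rail's rear edge runs from (187,70) to (621,73). The drained cap is at (198,135), the tube rim at (20,298), and the block's front edge runs from (238,196) to (566,197).

Run:
```python
from h import *
import pickle
im=pickle.load(open('w2.pkl','rb'));top=pickle.load(open('top0.pkl','rb'))
f=lambda u,v,z:at_z(im,u/1.25-.1,v/1.25-.1,z).round(4)[:2]
for u in(318,402,485): print('notch front/back',f(u,147,.148),f(u,126,.148))
print('rail rear',f(187,70,.148),f(621,73,.148),'block front',f(238,196,.064),f(566,197,.064))
print('cap',f(198,135,.212),'tube',f(20,298,.12),'foot corners',f(57,218,.01),f(150,228,.01),f(147,319,.01),f(54,312,.01))
def tri(im1,a,im2,b):
    r1,o1=ray(im1,*a);r2,o2=ray(im2,*b);t=np.linalg.lstsq(np.c_[r1,-r2],o2-o1,rcond=None)[0];x,y=o1+r1*t[0],o2+r2*t[1];return ((x+y)/2).round(4),np.linalg.norm(x-y).round(4)
g=lambda x,y:(250+x/3.3333-.35,190+y/3.3333-.35)
w=lambda u,v:(u/1.25-.1,v/1.25-.1)
print('tri cap',tri(im,w(198,135),top,g(62,72)))
print('tri tube',tri(im,w(20,298),top,(185+72/4-.4,240+75/4-.4)))
P=cloud(im)
for u,v in((198,122),(250,100),(350,180),(10,310)): print(P[int(v/1.25),int(u/1.25)].round(4))
```

```text
notch front/back [0.6524 0.0858] [0.6646 0.0855]
notch front/back [0.6526 0.0356] [0.6647 0.0357]
notch front/back [ 0.6532 -0.014 ] [ 0.6653 -0.0136]
rail rear [0.6978 0.1629] [ 0.6981 -0.0938] block front [0.6186 0.1628] [ 0.6197 -0.0929]
cap [0.6564 0.1336] tube [0.5502 0.3172] foot corners [0.5977 0.3548] [0.5875 0.2641] [0.5007 0.2773] [0.5067 0.3731]
tri cap (array([0.657 , 0.1352, 0.2088]), np.float64(0.0011))
tri tube (array([0.5486, 0.3206, 0.1155]), np.float64(0.0009))
[0.6626 0.133  0.2129]
[0.6797 0.1254 0.1486]
[0.6306 0.0748 0.0657]
[0.5397 0.3305 0.1165]
```

```bash
cat >> h.py <<'E'
RK=np.array([.6566,.0352]);RY=np.radians(.45)
def slot(i): return np.r_[RK+(100-50*i)/1000*np.array([-np.sin(RY),np.cos(RY)]),.034]
def dmp(foot,th=0,yaw=90.,L=.143):
    """TCP pose holding a damper with foot centre there, top leaning th to -x"""
    q=R.from_rotvec([0,-th,0]);ax=q.apply([0,0,1.]);return np.array(foot)+L*ax,q*ori(yaw)
E
python3 - <<'E'
from h import *
print(get_state()['joint_pos'])
plan(((.6565,.1345,.27),ori(90)),((.6565,.1345,.177),ori(90)))
E
```

```text
[-5.39432007e-02  3.47170594e-01  1.56196890e+00 -1.20902097e-04
  1.23298622e+00  1.51066708e+00]
[-0.0, 0.0, -89.6, 81.5, -99.1, 46.2] step mm 136
[-0.0, 0.0, -89.6, 81.6, -99.1, 139.2] step mm 93
```

Emit:
send_rows(motion=[0, 0, -89.6, 81.5, -99, 20, 1, 0, 0, -89.6, 81.5, -99, 20, 1, 0, 0, -89.6, 81.5, -99, 20, 1, 0, 0, -89.6, 81.5, -99, 20, 1, 0, 0, -89.6, 81.5, -99, 20, 1, 0, 0, -89.6, 81.5, -99, 20, 1, 0, 0, -89.6, 81.5, -99, 20, 1, 0, 0, -89.6, 81.5, -99, 20, 1, 0, 0, -89.6, 81.5, -99, 20, 1, 0, 0, -89.6, 81.5, -99, 20, 1, 0, 0, -89.6, 81.5, -99, 20, 1, 0, 0, -89.6, 81.5, -99, 20, 1])

```text
time_s: 8.25
tcp_pos: [0.6565, 0.1343, 0.2946]
tcp_rot: [-2.22, -2.22, 0.004]
wrist_force: [1.0, 0.7, 0.1]
grip_width: 0.0858
grip_force: 0.0
```

Run:
```python
from h import *
import pickle
s=get_state();print(s['tcp_pos'],s['tcp_rot'],s['joint_pos'][5])
im=cam('wrist');save(im,'w3');pickle.dump(im,open('w3.pkl','wb'))
print(proj(im,(.6565,.1345,.212)))
```

```text
[0.65654108 0.13432501 0.29462032] [-2.22007223 -2.21999151  0.00406483] 0.10340860484714107
(np.float64(319.647155604584), np.float64(249.55167896210256))
```

View pics/w3.png

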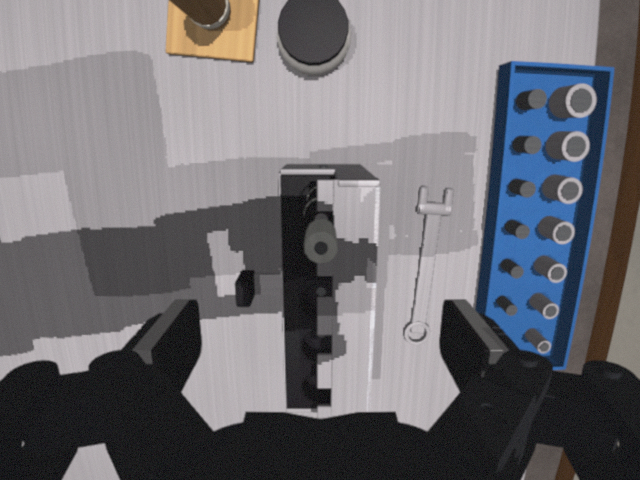

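The cap is at (321,248), within 1 mm of the prediction. I'll go down and grip it.

Emit:
send_rows(motion=[0, 0, 0, 0.9, 0.4, 40, 1, 0, 0, 0, 0.9, 0.4, 80, 1, 0, 0, 0, 0.9, 0.4, 117, 1, 0, 0, 0, 0.9, 0.4, 117, 1, 0, 0, 0, 0.9, 0.4, 117, -1, 0, 0, 0, 0.9, 0.4, 117, -1, 0, 0, 0, 0.9, 0.4, 117, -1, 0, 0, 0, 0.9, 0.4, 117, -1, 0, 0, 0, 0.9, 0.4, 117, -1, 0, 0, 0, 0.9, 0.4, 117, -1, 0, 0, 0, 0.9, 0.4, 117, -1])

```text
time_s: 9.4
tcp_pos: [0.6576, 0.1353, 0.1811]
tcp_rot: [2.222, 2.22, 0.002]
wrist_force: [-1.3, -0.1, 6.0]
grip_width: 0.0186
grip_force: 58.3
```

Run:
```python
from h import *
s=slot(0);s[:2]=get_state()['tcp_pos'][:2];z=.034
D=lambda dx,dz,th,al=0:dmp(s+np.array([dx-al*np.sin(th),0,dz+al*np.cos(th)]),th)
plan(D(0,.007,0),D(.0015,.007,.09),D(.0025,.007,.17),D(.004,.007,.25),D(.004,.007,.25,.05),D(.004,.007,.25,.15))
```

```text
[0.1, -0.0, -0.0, 0.0, 0.0, -2.9] step mm 3
[-5.1, -0.0, -0.0, -0.0, -11.3, -2.4] step mm 11
[-9.6, -0.0, -0.0, -0.0, -21.7, -0.9] step mm 10
[-14.2, 0.0, -0.0, -0.0, -31.4, 1.5] step mm 10
[-14.2, 0.0, -0.0, -0.0, -43.7, -47.0] step mm 50
[-14.2, 0.0, -0.0, -0.0, -68.3, -143.9] step mm 100
```

Emit:
send_rows(motion=[0, 0, 0, 0, 0, -3, -1, 0, 0, 0, 0, 0, -7, -1, 0, 0, 0, 0, 0, -7, -1, 0, 0, 0, 0, 0, -7, -1])

```text
time_s: 9.8
tcp_pos: [0.6572, 0.1353, 0.1867]
tcp_rot: [2.222, 2.221, -0.0]
wrist_force: [-0.9, 0.2, -2.1]
grip_width: 0.0184
grip_force: 58.6
```

Run:
```python
from h import *
t=get_state()['tcp_pos'];s=np.r_[t[:2],t[2]-.147]
D=lambda dx,dz,th,al=0:dmp(s+np.array([dx-al*np.sin(th),0,dz+al*np.cos(th)]),th,L=.147)
plan(D(.0013,.001,.08),D(.0026,.001,.16),D(.004,.001,.25),D(.004,.001,.25,.04),D(.004,.001,.25,.15))
```

```text
[-4.6, 0.0, -0.0, -0.0, -10.4, -0.5] step mm 10
[-9.2, 0.0, -0.0, -0.0, -20.8, 0.9] step mm 10
[-14.3, 0.0, -0.0, -0.0, -32.4, 3.6] step mm 12
[-14.3, 0.0, -0.0, -0.0, -42.3, -35.2] step mm 40
[-14.3, 0.0, -0.0, -0.1, -69.5, -141.8] step mm 110
```

Emit:
send_rows(motion=[-4.6, 0, 0, 0, -10.4, -0.5, -1, -9.2, 0, 0, 0, -20.8, 1, -1, -14.3, 0, 0, 0, -32.4, 3.6, -1, -14.3, 0, 0, 0, -32.4, 3.6, -1, -14.3, 0, 0, 0, -37, -15, -1, -14.3, 0, 0, 0, -42.3, -35, -1, -14.3, 0, 0, 0, -42.3, -35, -1])

```text
time_s: 10.5
tcp_pos: [0.616, 0.1355, 0.2243]
tcp_rot: [2.088, 2.086, 0.266]
wrist_force: [0.3, -0.1, -2.6]
grip_width: 0.0183
grip_force: 59.3
```

Emit:
send_rows(motion=[0, 0, 0, 0, 0, -40, -1, 0, 0, 0, 0, 0, -80, -1, 0, 0, 0, 0, 0, -115, -1, 0, 0, 0, 0, 0, -115, -1, 0, 0, 0, 0, 0, -115, -1])

```text
time_s: 11.0
tcp_pos: [0.5868, 0.1353, 0.3327]
tcp_rot: [2.09, 2.088, 0.261]
wrist_force: [0.4, 0.0, -3.7]
grip_width: 0.0182
grip_force: 59.6
```

Run:
```python
from h import *
print(get_state()['tcp_pos'])
plan(((.549,.26,.335),ori(90)),((.549,.318,.305),ori(90)))
```

```text
[0.58675042 0.13529851 0.33265039]
[14.3, 0.0, -0.0, 124.7, -36.1, -11.6] step mm 130
[14.3, 0.0, -0.0, 182.7, -43.6, 17.4] step mm 65
```

Emit:
send_rows(motion=[14.3, 0, 0, 124.7, -36, -11.6, -1, 14.3, 0, 0, 124.7, -36, -11.6, -1, 14.3, 0, 0, 124.7, -36, -11.6, -1, 14.3, 0, 0, 182.7, -43.6, 17.4, -1, 14.3, 0, 0, 182.7, -43.6, 17.4, -1, 14.3, 0, 0, 182.7, -43.6, 17.4, -1, 14.3, 0, 0, 182.7, -43.6, 17.4, -1])

```text
time_s: 11.7
tcp_pos: [0.549, 0.3176, 0.3043]
tcp_rot: [-2.222, -2.22, 0.004]
wrist_force: [-0.1, -0.5, -1.5]
grip_width: 0.0186
grip_force: 43.8
```

Run:
```python
from h import *
import pickle
s=get_state();print(s['tcp_pos'],s['tcp_rot'])
im=cam('wrist');pickle.dump(im,open('w4.pkl','wb'));im2=cam('side');pickle.dump(im2,open('s4.pkl','wb'));top=cam('top');pickle.dump(top,open('t4.pkl','wb'))
c=np.zeros((600,800,3),np.uint8)
a=im['color'][...,::-1];c[:,:500]=cv2.resize(a[40:340,200:450],(500,600),interpolation=cv2.INTER_CUBIC)
b=top['color'][...,::-1];c[:300,500:]=cv2.resize(b[215:315,165:265],(300,300),interpolation=cv2.INTER_CUBIC)
b=im2['color'][...,::-1];c[300:,500:]=cv2.resize(b[120:240,210:330],(300,300),interpolation=cv2.INTER_CUBIC)
cv2.imwrite('pics/c4.png',c)
```

```text
[0.54895546 0.31757029 0.30426002] [-2.22182045 -2.22047972  0.00358733]
```

View pics/c4.png

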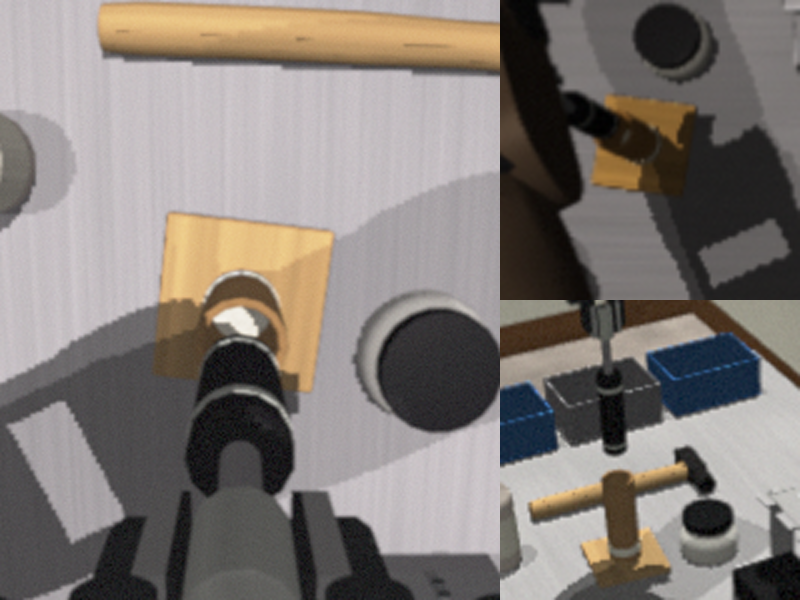

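Run:
```python
from h import *
import pickle
im=pickle.load(open('w4.pkl','rb'))
w=lambda x,y:(200+x/2-.25,40+y/2-.25)
print('rim peak',at_z(im,*w(246,298),.12).round(4),'L',at_z(im,*w(206,330),.12).round(4),'R',at_z(im,*w(288,330),.12).round(4))
print('foot corners',[at_z(im,*w(*p),.01).round(4)[:2].tolist() for p in((168,211),(334,233),(311,391))])
f=lambda p:[round(2*(a-b),1) for a,b in zip(proj(im,p),(200,40))]
o=np.array([.549,.3176,.158])
print('pred foot far/left/right edge (11-14mm r)',f(o+[0,.0125,0]),f(o+[-.014,0,.004]),f(o+[.014,0,.004]),'rim pred',f((.549,.3176+.0195,.12)))
s=pickle.load(open('s4.pkl','rb'));g=lambda p:[round(2.5*(a-b),1)+k for a,b,k in zip(proj(s,p),(210,120),(500,300))]
for x in(-.0195,0,.0195):print('side rim pred',g((.549,.3176,.12)),'foot',g(o));break
print(get_state()['grip_force'])
```

```text
rim peak [0.5512 0.3389 0.12  ] L [0.5349 0.3257 0.12  ] R [0.5684 0.3258 0.12  ]
foot corners [[0.5103, 0.3699], [0.5985, 0.3584], [0.588, 0.2715]]
pred foot far/left/right edge (11-14mm r) [np.float64(239.8), np.float64(336.2)] [np.float64(201.1), np.float64(372.3)] [np.float64(278.5), np.float64(372.4)] rim pred [np.float64(240.1), np.float64(301.9)]
side rim pred [np.float64(615.3), np.float64(476.9)] foot [np.float64(612.5), np.float64(448.8)]
58.54632496833801
```

The tube rim in the crop is centred at (247,336), about 2.5 mm in x and 1.7 mm in y from the held axis. I'll correct that and lower it gently.

Emit:
send_rows(motion=[0, 0, 0, 1.7, 2.4, 15, -1, 0, 0, 0, 1.7, 2.4, 30, -1, 0, 0, 0, 1.7, 2.4, 36, -1, 0, 0, 0, 1.7, 2.4, 40, -1, 0, 0, 0, 1.7, 2.4, 43, -1, 0, 0, 0, 1.7, 2.4, 46, -1, 0, 0, 0, 1.7, 2.4, 48, -1, 0, 0, 0, 1.7, 2.4, 48, -1])

```text
time_s: 12.65
tcp_pos: [0.5509, 0.3198, 0.2574]
tcp_rot: [-2.222, -2.221, 0.001]
wrist_force: [-2.1, 0.6, -3.7]
grip_width: 0.0186
grip_force: 59.2
```

Emit:
send_rows(motion=[0, 0, 0, 0, 0, 10, -1, 0, 0, 0, 0, 0, 20, -1, 0, 0, 0, 0, 0, 30, -1, 0, 0, 0, 0, 0, 40, -1, 0, 0, 0, 0, 0, 50, -1, 0, 0, 0, 0, 0, 60, -1, 0, 0, 0, 0, 0, 60, -1])

```text
time_s: 13.35
tcp_pos: [0.5506, 0.3195, 0.1954]
tcp_rot: [-2.222, -2.22, 0.004]
wrist_force: [-3.7, 0.1, -4.9]
grip_width: 0.0183
grip_force: 58.9
```

Emit:
send_rows(motion=[0, 0, 0, 0, -0.5, 10, -1, 0, 0, 0, 0, -0.5, 20, -1, 0, 0, 0, 0, -0.5, 28, -1, 0, 0, 0, 0, -0.5, 33, -1, 0, 0, 0, 0, -0.5, 36, -1, 0, 0, 0, 0, -0.5, 38, -1, 0, 0, 0, 0, -0.5, 38, -1])

```text
time_s: 14.05
tcp_pos: [0.5502, 0.3198, 0.1592]
tcp_rot: [-2.222, -2.22, 0.002]
wrist_force: [-5.9, 0.5, -0.9]
grip_width: 0.0182
grip_force: 59.8
```

Emit:
send_rows(motion=[0, 0, 0, 0, -0.5, 1, -1, 0, 0, 0, 0, -0.5, 1, 1, 0, 0, 0, 0, -0.5, 1, 1, 0, 0, 0, 0, -0.5, 1, 1, 0, 0, 0, 0, -0.5, 1, 1, 0, 0, 0, 0, -0.5, 1, 1, 0, 0, 0, 0, -0.5, -30, 1, 0, 0, 0, 0, -0.5, -70, 1, 0, 0, 0, 0, -0.5, -110, 1, 0, 0, 0, 0, -0.5, -150, 1, 0, 0, 0, 0, -0.5, -150, 1])

```text
time_s: 15.15
tcp_pos: [0.5515, 0.3204, 0.3154]
tcp_rot: [2.22, 2.218, 0.014]
wrist_force: [-0.4, 0.5, -0.4]
grip_width: 0.0853
grip_force: 0.0
```

Run:
```python
from h import *
im=cam('wrist');P=cloud(im);m=(abs(P[...,0]-.5505)<.03)&(abs(P[...,1]-.3195)<.04)&(P[...,2]>.13)&(P[...,2]<.24)
print(P[m].max(0),m.sum(),get_state()['joint_pos'][5])
q=P[m&(P[...,2]>P[m][:,2].max()-.012)];print(q.mean(0),'expect cap top .190')
plan(((.45,.15,.31),ori(110)),((.50,-.2,.30),ori(161.6)),((.5575,-.30,.30),ori(161.6)))
```

```text
[0.55794382 0.33043256 0.19248259] 841 0.4236148698868896
[0.54854565 0.32143217 0.18973367] expect cap top .190
[0.3, -0.1, -20.0, -170.1, -100.7, 1.5] step mm 198
[0.3, 0.1, -71.6, -520.1, -50.4, 11.0] step mm 354
[0.3, 0.1, -71.6, -620.1, 7.1, 11.1] step mm 115
```

Emit:
send_rows(motion=[0, 0, -20, -170, -100, 1.5, 1, 0, 0, -20, -170, -100, 1.5, 1, 0, 0, -20, -170, -100, 1.5, 1, 0, 0, -20, -170, -100, 1.5, 1, 0, 0, -71.6, -520, -50, 11, 1, 0, 0, -71.6, -520, -50, 11, 1, 0, 0, -71.6, -520, -50, 11, 1, 0, 0, -71.6, -520, -50, 11, 1, 0, 0, -71.6, -520, -50, 11, 1, 0, 0, -71.6, -520, -50, 11, 1, 0, 0, -71.6, -520, -50, 11, 1, 0, 0, -71.6, -620, 7, 11, 1, 0, 0, -71.6, -620, 7, 11, 1, 0, 0, -71.6, -620, 7, 11, 1, 0, 0, -71.6, -620, 7, 11, 1, 0, 0, -71.6, -620, 7, 11, 1])

```text
time_s: 16.8
tcp_pos: [0.5563, -0.3011, 0.2965]
tcp_rot: [-0.506, -3.098, -0.002]
wrist_force: [-0.5, 1.1, 0.3]
grip_width: 0.0854
grip_force: 0.0
```

Run:
```python
from h import *
import pickle
s=get_state();print(s['tcp_pos'],s['tcp_rot'],s['joint_pos'][5])
im=cam('wrist');save(im,'w5');pickle.dump(im,open('w5.pkl','wb'))
```

```text
[ 0.55634158 -0.30105708  0.2964741 ] [-5.05654995e-01 -3.09787982e+00 -1.94120527e-03] -1.847552909080152
```

View pics/w5.png

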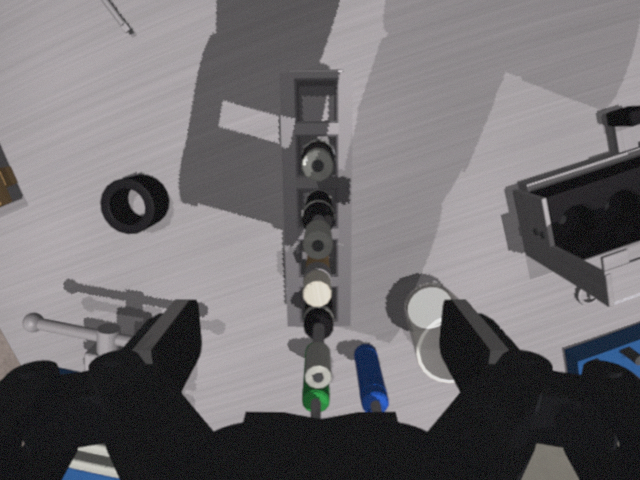

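Near cap (317,163), middle cap (317,245), brush (317,293) and far cap (318,376). Green (315,400) and blue (375,400) stand outside the caddy.

Run:
```python
from h import *
import pickle
im=pickle.load(open('w5.pkl','rb'));top=pickle.load(open('top0.pkl','rb'))
def tri(im1,a,im2,b):
    r1,o1=ray(im1,*a);r2,o2=ray(im2,*b);t=np.linalg.lstsq(np.c_[r1,-r2],o2-o1,rcond=None)[0];x,y=o1+r1*t[0],o2+r2*t[1];return ((x+y)/2).round(4),np.linalg.norm(x-y).round(4)
for n,p,b in(('near',(317,163),(606,384)),('mid',(317,245),(634,288)),('far',(318,376),(689,106))):
    print(n,at_z(im,*p,.184).round(4),tri(im,p,top,(395+(b[0]-400)/5-.4,195+b[1]/5-.4)))
print('blue',at_z(im,375,400,.178),'green',at_z(im,315,400,.178))
t=(.5145,-.2875);plan(((*t,.22),ori(161.6)),((*t,.149),ori(161.6)))
```

```text
near [ 0.512  -0.2867  0.184 ] (array([ 0.5125, -0.2866,  0.1843]), np.float64(0.0012))
mid [ 0.5623 -0.3036  0.184 ] (array([ 0.5629, -0.3038,  0.1801]), np.float64(0.0009))
far [ 0.6561 -0.3345  0.184 ] (array([ 0.6571, -0.3348,  0.1824]), np.float64(0.0))
blue [ 0.69405194 -0.30148936  0.178     ] green [ 0.67930059 -0.34471499  0.178     ]
[0.0, -0.1, -0.1, 43.3, -1.5, 77.2] step mm 89
[0.0, -0.1, -0.1, 43.1, -1.6, 148.2] step mm 71
```

Emit:
send_rows(motion=[0, 0, 0, 45, -1.6, 40, 1, 0, 0, 0, 45, -1.6, 80, 1, 0, 0, 0, 45, -1.6, 120, 1, 0, 0, 0, 45, -1.6, 145, 1, 0, 0, 0, 45, -1.6, 145, 1, 0, 0, 0, 45, -1.6, 145, -1, 0, 0, 0, 45, -1.6, 145, -1, 0, 0, 0, 45, -1.6, 145, -1, 0, 0, 0, 45, -1.6, 145, -1, 0, 0, 0, 45, -1.6, 145, -1, 0, 0, 0, 45, -1.6, 145, -1, 0, 0, 0, 45, -1.6, 145, -1])

```text
time_s: 18.05
tcp_pos: [0.5139, -0.2879, 0.1546]
tcp_rot: [0.503, 3.099, -0.002]
wrist_force: [0.7, -0.7, 6.5]
grip_width: 0.0184
grip_force: 58.6
```

```bash
cat >> h.py <<'E'
def ins(i,L=.148,dy=0.):
    s=slot(i)+[0,dy,0]
    D=lambda dx,dz,th,al=0:dmp(s+np.array([dx-al*np.sin(th),0,dz+al*np.cos(th)]),th,L=L)
    return [D(.004,.007,.25,.15),D(.004,.007,.25,.08),D(.004,.007,.25,.04),D(.004,.007,.25),D(.003,.007,.16),D(.0015,.007,.08),D(0,.007,0),D(0,.001,0)]
E
python3 - <<'E'
from h import *
t=get_state()['tcp_pos'];plan(((t[0],t[1],.31),ori(161.6)),((.55,-.15,.33),ori(120)),ins(1)[0])
E
```

```text
[-0.0, 0.1, -0.1, -0.3, -0.1, -155.4] step mm 155
[0.0, 0.1, 41.5, 9.1, 142.1, -175.5] step mm 144
[-12.4, -8.8, 71.2, 48.9, 376.8, -175.5] step mm 238
```

Emit:
send_rows(motion=[0, 0, 0, 0, 0, -15, -1, 0, 0, 0, 0, 0, -50, -1, 0, 0, 0, 0, 0, -90, -1, 0, 0, 0, 0, 0, -130, -1, 0, 0, 0, 0, 0, -155, -1, 0, 0, 41.5, 9, 142, -175.5, -1, 0, 0, 41.5, 9, 142, -175.5, -1, 0, 0, 41.5, 9, 142, -175.5, -1, 0, 0, 41.5, 9, 142, -175.5, -1, 0, 0, 41.5, 9, 142, -175.5, -1, -12.4, -8.8, 71.2, 49, 377, -175.5, -1, -12.4, -8.8, 71.2, 49, 377, -175.5, -1, -12.4, -8.8, 71.2, 49, 377, -175.5, -1, -12.4, -8.8, 71.2, 49, 377, -175.5, -1, -12.4, -8.8, 71.2, 49, 377, -175.5, -1, -12.4, -8.8, 71.2, 49, 377, -175.5, -1, -12.4, -8.8, 71.2, 49, 377, -175.5, -1, -12.4, -8.8, 71.2, 49, 377, -175.5, -1])

```text
time_s: 19.85
tcp_pos: [0.5861, 0.0849, 0.3289]
tcp_rot: [2.091, 2.089, 0.262]
wrist_force: [-0.9, -1.2, -2.4]
grip_width: 0.0184
grip_force: 59.4
```

Run:
```python
from h import *
import pickle
s=get_state();print(s['tcp_pos'],s['tcp_rot'],s['grip_force'])
im=cam('wrist');save(im,'w6',(160,0,480,240),2.5);pickle.dump(im,open('w6.pkl','wb'))
plan(*ins(1))
```

```text
[0.58613228 0.08488275 0.32889245] [2.09111379 2.08926091 0.26181723] 59.360729455947876
[-0.1, -0.1, -0.1, 0.7, 0.5, -0.7] step mm 1
[-0.1, -0.1, -0.1, 0.6, 0.6, 69.3] step mm 70
[-0.1, -0.1, -0.1, 0.5, 0.7, 109.3] step mm 40
[-0.1, -0.1, -0.1, 0.5, 0.8, 149.3] step mm 40
[5.0, -0.1, -0.1, 0.5, 13.1, 149.6] step mm 12
[9.6, -0.1, -0.1, 0.5, 23.4, 150.7] step mm 10
[14.2, -0.1, -0.1, 0.5, 33.5, 152.8] step mm 10
[14.2, -0.1, -0.1, 0.5, 32.1, 158.6] step mm 6
```

View pics/w6.png

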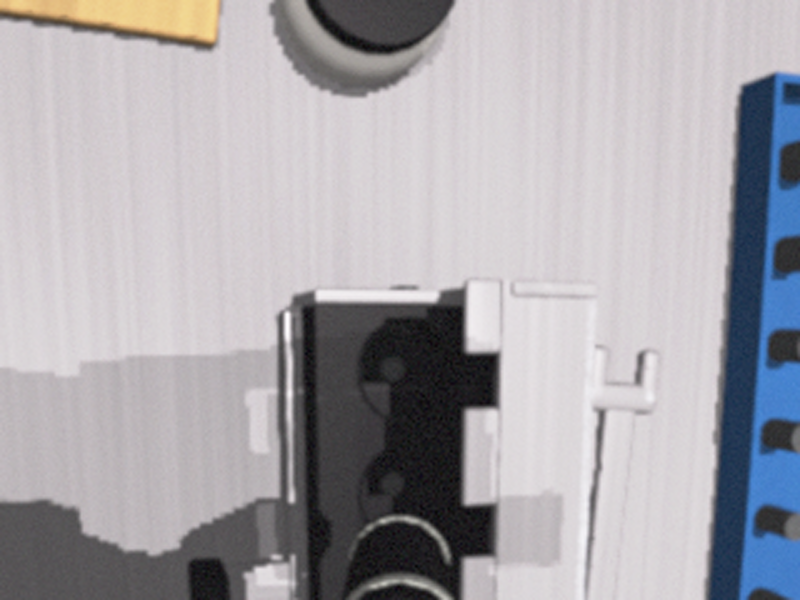

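The held foot is at (400,530). Bore 1 (385,485) and its notch (480,530) line up with it along the damper's axis, so I'll insert.

Emit:
send_rows(motion=[0, 0, 0, 0.5, 0.6, 35, -1, 0, 0, 0, 0.5, 0.6, 70, -1, 0, 0, 0, 0.5, 0.6, 90, -1, 0, 0, 0, 0.5, 0.7, 110, -1, 0, 0, 0, 0.5, 0.7, 130, -1, 0, 0, 0, 0.5, 0.8, 148, -1, 0, 0, 0, 0.5, 0.8, 148, -1])

```text
time_s: 20.6
tcp_pos: [0.623, 0.0848, 0.1835]
tcp_rot: [2.095, 2.089, 0.258]
wrist_force: [-1.2, -0.3, -1.6]
grip_width: 0.0182
grip_force: 59.2
```

Emit:
send_rows(motion=[0, 0, 0, 0, 0, 1.3, -1, 5, 0, 0, 0, 12.3, 1.6, -1, 9.6, 0, 0, 0, 22.6, 2.7, -1, 14.2, 0, 0, 0, 32.7, 4.8, -1, 14.2, 0, 0, 0, 32.7, 4.8, -1])

```text
time_s: 21.1
tcp_pos: [0.6585, 0.0857, 0.1903]
tcp_rot: [2.223, 2.22, 0.004]
wrist_force: [1.2, -0.8, -2.5]
grip_width: 0.0184
grip_force: 59.4
```

Emit:
send_rows(motion=[0, 0, 0, 0, -1.5, 3, -1, 0, 0, 0, 0, -1.5, 6, -1, 0, 0, 0, 0, -1.5, 8, -1, 0, 0, 0, 0, -1.5, 9, -1, 0, 0, 0, 0, -1.5, 9, -1])

```text
time_s: 21.6
tcp_pos: [0.6548, 0.0865, 0.1826]
tcp_rot: [2.221, 2.22, 0.007]
wrist_force: [-1.6, -0.1, 11.7]
grip_width: 0.0182
grip_force: 61.5
```

Run:
```python
from h import *
plan(((.56,.08,.31),ori(100)),((.53,-.18,.3),ori(161.6)),((.5628,-.304,.24),ori(161.6)),((.5628,-.304,.153),ori(161.6)))
```

```text
[0.2, -0.1, -10.0, -6.2, -94.3, -127.8] step mm 159
[0.3, 0.1, -71.6, -266.3, -124.3, -118.4] step mm 262
[0.3, 0.1, -71.6, -390.4, -91.7, -58.5] step mm 142
[0.3, 0.1, -71.6, -390.5, -92.1, 28.5] step mm 87
```

Emit:
send_rows(motion=[0, 0, 0, 0, 0, 0, 1, 0, 0, 0, 0, 0, 0, 1, 0, 0, 0, 0, 0, 0, 1, 0, 0, 0, 0, 0, 0, 1, 0, 0, 0, 0, 0, -5, 1, 0, 0, 0, 0, 0, -45, 1, 0, 0, 0, 0, 0, -90, 1, 0, 0, 0, 0, 0, -130, 1, 0, 0, 0, 0, 0, -130, 1])

```text
time_s: 22.5
tcp_pos: [0.6561, 0.0862, 0.3167]
tcp_rot: [2.218, 2.217, 0.014]
wrist_force: [-0.6, -0.3, 0.7]
grip_width: 0.0854
grip_force: 0.0
```

```bash
cat >> h.py <<'E'
def captop(xy,lo,hi,r=.03,name='wrist'):
    P=cloud(cam(name));m=(np.hypot(P[...,0]-xy[0],P[...,1]-xy[1])<r)&(P[...,2]>lo)&(P[...,2]<hi)
    z=np.percentile(P[m][:,2],95);q=P[m&(P[...,2]>z-.006)];print('captop',z.round(4),q.mean(0).round(4),m.sum())
E
python3 - <<'E'
from h import *
captop(slot(1)[:2],.17,.25)
plan(((.53,-.18,.3),ori(161.6)),((.5628,-.304,.24),ori(161.6)),((.5628,-.304,.153),ori(161.6)))
E
```

```text
captop 0.2134 [0.6549 0.0891 0.2121] 995
[0.4, 0.1, -71.6, -266.3, -125.3, 12.1] step mm 295
[0.4, 0.1, -71.6, -390.4, -92.9, 72.0] step mm 142
[0.4, 0.1, -71.6, -390.6, -93.4, 159.0] step mm 87
```

Emit:
send_rows(motion=[0, 0, -71.6, -266, -125, 12, 1, 0, 0, -71.6, -266, -125, 12, 1, 0, 0, -71.6, -266, -125, 12, 1, 0, 0, -71.6, -266, -125, 12, 1, 0, 0, -71.6, -266, -125, 12, 1, 0, 0, -71.6, -266, -125, 12, 1, 0, 0, -71.6, -266, -125, 12, 1, 0, 0, -71.6, -390, -93, 72, 1, 0, 0, -71.6, -390, -93, 72, 1, 0, 0, -71.6, -390, -93, 72, 1, 0, 0, -71.6, -390, -93, 72, 1, 0, 0, -71.6, -390, -93, 72, 1, 0, 0, -71.6, -390, -93, 72, 1])

```text
time_s: 23.85
tcp_pos: [0.5615, -0.3029, 0.2373]
tcp_rot: [-0.502, -3.101, -0.004]
wrist_force: [-0.1, 0.0, 0.1]
grip_width: 0.0854
grip_force: 0.0
```

Run:
```python
from h import *
captop((.5628,-.304),.16,.2,.02)
plan(((.5628,-.304,.153),ori(161.6)))
```

```text
captop 0.1853 [ 0.5615 -0.3032  0.1841] 1457
[0.1, 0.0, 0.0, -1.5, -1.0, 84.8] step mm 85
```

Emit:
send_rows(motion=[0, 0, 0, -0.5, -0.5, 40, 1, 0, 0, 0, -0.5, -0.5, 70, 1, 0, 0, 0, -0.5, -0.5, 85, 1, 0, 0, 0, -0.5, -0.5, 85, 1, 0, 0, 0, -0.5, -0.5, 85, -1, 0, 0, 0, -0.5, -0.5, 85, -1, 0, 0, 0, -0.5, -0.5, 85, -1, 0, 0, 0, -0.5, -0.5, 85, -1, 0, 0, 0, -0.5, -0.5, 85, -1, 0, 0, 0, -0.5, -0.5, 85, -1, 0, 0, 0, -0.5, -0.5, 85, -1])

```text
time_s: 25.0
tcp_pos: [0.5623, -0.3045, 0.1533]
tcp_rot: [0.503, 3.099, 0.002]
wrist_force: [0.1, 0.4, 5.2]
grip_width: 0.0184
grip_force: 58.6
```

Run:
```python
from h import *
t=get_state()['tcp_pos'];plan(((t[0],t[1],.31),ori(161.6)),((.55,-.15,.33),ori(120)),ins(2)[0])
```

```text
[0.1, 0.1, -0.0, -0.2, 0.2, -156.7] step mm 157
[0.1, 0.1, 41.6, 60.3, 142.9, -176.6] step mm 156
[-12.3, -8.9, 71.2, 83.8, 330.3, -176.1] step mm 189
```

Emit:
send_rows(motion=[0, 0, 0, 0, 0, -15, -1, 0, 0, 0, 0, 0, -50, -1, 0, 0, 0, 0, 0, -90, -1, 0, 0, 0, 0, 0, -130, -1, 0, 0, 0, 0, 0, -157, -1, 0, 0, 41.5, 60, 143, -176, -1, 0, 0, 41.5, 60, 143, -176, -1, 0, 0, 41.5, 60, 143, -176, -1, 0, 0, 41.5, 60, 143, -176, -1, 0, 0, 41.5, 60, 143, -176, -1, -12.3, -8.9, 71.2, 84, 330, -176, -1, -12.3, -8.9, 71.2, 84, 330, -176, -1, -12.3, -8.9, 71.2, 84, 330, -176, -1, -12.3, -8.9, 71.2, 84, 330, -176, -1, -12.3, -8.9, 71.2, 84, 330, -176, -1, -12.3, -8.9, 71.2, 84, 330, -176, -1, -12.3, -8.9, 71.2, 84, 330, -176, -1])

```text
time_s: 26.7
tcp_pos: [0.5864, 0.0344, 0.3289]
tcp_rot: [2.089, 2.091, 0.261]
wrist_force: [-0.1, -0.1, -2.0]
grip_width: 0.0183
grip_force: 59.2
```

Run:
```python
from h import *
s=get_state();print(s['tcp_pos'],s['tcp_rot'],s['grip_force'])
plan(*ins(2,.147))
```

```text
[0.58643917 0.03444625 0.32885299] [2.08935673 2.09062391 0.26138489] 59.22720909118652
[-0.1, -0.1, 0.0, 0.8, 0.6, 0.3] step mm 1
[-0.1, -0.1, 0.0, 0.7, 0.8, 70.3] step mm 70
[-0.1, -0.1, 0.0, 0.6, 0.9, 110.3] step mm 40
[-0.1, -0.1, 0.0, 0.6, 1.0, 150.3] step mm 40
[5.0, -0.1, 0.0, 0.6, 13.2, 150.6] step mm 12
[9.6, -0.1, 0.0, 0.6, 23.4, 151.7] step mm 10
[14.2, -0.1, 0.0, 0.6, 33.5, 153.8] step mm 10
[14.2, -0.1, 0.0, 0.6, 32.0, 159.6] step mm 6
```

Emit:
send_rows(motion=[0, 0, 0, 0.6, 0.6, 35, -1, 0, 0, 0, 0.6, 0.7, 70, -1, 0, 0, 0, 0.6, 0.8, 90, -1, 0, 0, 0, 0.6, 0.9, 110, -1, 0, 0, 0, 0.6, 1, 130, -1, 0, 0, 0, 0.6, 1, 150, -1, 0, 0, 0, 0.6, 1, 150, -1])

```text
time_s: 27.4
tcp_pos: [0.624, 0.0344, 0.1813]
tcp_rot: [2.094, 2.09, 0.258]
wrist_force: [-0.8, -0.8, -2.0]
grip_width: 0.018
grip_force: 59.2
```

Emit:
send_rows(motion=[0, 0, 0, 0, 0, 0.3, -1, 5, 0, 0, 0, 12.2, 0.6, -1, 9.6, 0, 0, 0, 22.4, 1.7, -1, 14.2, 0, 0, 0, 32, 3.8, -1, 14.2, 0, 0, 0, 32, 3.8, -1])

```text
time_s: 27.9
tcp_pos: [0.6584, 0.0352, 0.1893]
tcp_rot: [2.222, 2.22, 0.004]
wrist_force: [-0.0, 0.2, -2.3]
grip_width: 0.0182
grip_force: 59.4
```

Upright with no side force. I'll set it down.

Emit:
send_rows(motion=[0, 0, 0, 0, -1.5, 3, -1, 0, 0, 0, 0, -1.5, 6, -1, 0, 0, 0, 0, -1.5, 8, -1, 0, 0, 0, 0, -1.5, 9, -1, 0, 0, 0, 0, -1.5, 9, -1])

```text
time_s: 28.4
tcp_pos: [0.6548, 0.0359, 0.1812]
tcp_rot: [2.22, 2.22, 0.006]
wrist_force: [-2.2, -0.4, 10.7]
grip_width: 0.0183
grip_force: 61.2
```

Emit:
send_rows(motion=[0, 0, 0, 0, 0, 0, 1, 0, 0, 0, 0, 0, 0, 1, 0, 0, 0, 0, 0, 0, 1, 0, 0, 0, 0, 0, 0, 1, 0, 0, 0, 0, 0, -5, 1, 0, 0, 0, 0, 0, -45, 1, 0, 0, 0, 0, 0, -90, 1, 0, 0, 0, 0, 0, -130, 1, 0, 0, 0, 0, 0, -130, 1])

```text
time_s: 29.3
tcp_pos: [0.6561, 0.0357, 0.3155]
tcp_rot: [2.217, 2.216, 0.013]
wrist_force: [0.0, -0.1, 0.5]
grip_width: 0.0852
grip_force: 0.0
```

Run:
```python
from h import *
import pickle
captop(slot(2)[:2],.17,.25)
top=pickle.load(open('top0.pkl','rb'));print('green',at_z(top,460,187,.178),'blue',at_z(top,440,181,.178))
plan(((.56,-.18,.31),ori(161.6)),((.6565,-.3345,.26),ori(161.6)))
```

```text
captop 0.2133 [0.6552 0.0383 0.2122] 1002
green [ 0.73564254 -0.35957303  0.178     ] blue [ 0.75118343 -0.30741466  0.178     ]
[0.4, 0.2, -71.6, -215.8, -95.3, 1.4] step mm 236
[0.4, 0.2, -71.6, -370.3, 0.9, 51.8] step mm 189
```

Emit:
send_rows(motion=[0, 0, -71.6, -216, -95, 1, 1, 0, 0, -71.6, -216, -95, 1, 1, 0, 0, -71.6, -216, -95, 1, 1, 0, 0, -71.6, -216, -95, 1, 1, 0, 0, -71.6, -216, -95, 1, 1, 0, 0, -71.6, -216, -95, 1, 1, 0, 0, -71.6, -370, 1, 52, 1, 0, 0, -71.6, -370, 1, 52, 1, 0, 0, -71.6, -370, 1, 52, 1, 0, 0, -71.6, -370, 1, 52, 1, 0, 0, -71.6, -370, 1, 52, 1, 0, 0, -71.6, -370, 1, 52, 1])

```text
time_s: 30.55
tcp_pos: [0.6553, -0.3344, 0.2543]
tcp_rot: [-0.504, -3.099, -0.005]
wrist_force: [-0.1, -0.3, 1.4]
grip_width: 0.0853
grip_force: 0.0
```

Run:
```python
from h import *
captop((.6565,-.3345),.16,.2,.02)
plan(((.6565,-.3345,.153),ori(161.6)))
im=cam('wrist');save(im,'w7',(160,120,480,360),2)
```

```text
captop 0.1854 [ 0.6559 -0.3349  0.1841] 1234
[0.1, -0.1, -0.0, -1.5, -0.6, 102.6] step mm 103
```

View pics/w7.png

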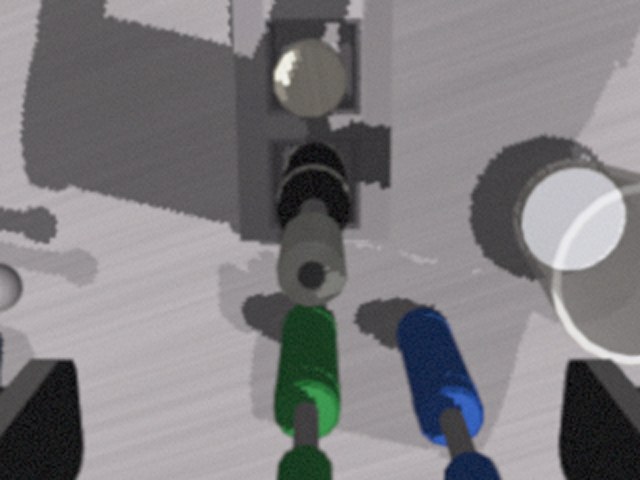

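The black-bodied damper's cap is at (312,275), in the caddy's far cell. Green (305,390) and blue (445,400) are clear of the fingers.

Emit:
send_rows(motion=[0, 0, 0, -0.8, -0.5, 40, 1, 0, 0, 0, -0.8, -0.5, 75, 1, 0, 0, 0, -0.8, -0.5, 102, 1, 0, 0, 0, -0.8, -0.5, 102, 1, 0, 0, 0, -0.8, -0.5, 102, -1, 0, 0, 0, -0.8, -0.5, 102, -1, 0, 0, 0, -0.8, -0.5, 102, -1, 0, 0, 0, -0.8, -0.5, 102, -1, 0, 0, 0, -0.8, -0.5, 102, -1, 0, 0, 0, -0.8, -0.5, 102, -1, 0, 0, 0, -0.8, -0.5, 102, -1])

```text
time_s: 31.75
tcp_pos: [0.6568, -0.3352, 0.1558]
tcp_rot: [0.502, 3.099, 0.001]
wrist_force: [-0.3, -1.2, 6.5]
grip_width: 0.0186
grip_force: 58.8
```

Run:
```python
from h import *
t=get_state()['tcp_pos'];plan(((t[0],t[1],.33),ori(161.6)),((.57,-.18,.335),ori(120)),ins(3,.147)[0])
```

```text
[0.1, 0.1, -0.0, -0.4, 0.2, -174.2] step mm 174
[0.1, 0.1, 41.6, 130.9, 120.0, -179.4] step mm 178
[-12.3, -8.9, 71.2, 166.5, 282.3, -173.1] step mm 166
```

Emit:
send_rows(motion=[0, 0, 0, 0, 0, -15, -1, 0, 0, 0, 0, 0, -50, -1, 0, 0, 0, 0, 0, -90, -1, 0, 0, 0, 0, 0, -130, -1, 0, 0, 0, 0, 0, -174, -1, 0, 0, 0, 0, 0, -174, -1, 0, 0, 41.5, 131, 120, -179, -1, 0, 0, 41.5, 131, 120, -179, -1, 0, 0, 41.5, 131, 120, -179, -1, 0, 0, 41.5, 131, 120, -179, -1, 0, 0, 41.5, 131, 120, -179, -1, -12.3, -8.9, 71.2, 166, 282, -173, -1, -12.3, -8.9, 71.2, 166, 282, -173, -1, -12.3, -8.9, 71.2, 166, 282, -173, -1, -12.3, -8.9, 71.2, 166, 282, -173, -1, -12.3, -8.9, 71.2, 166, 282, -173, -1, -12.3, -8.9, 71.2, 166, 282, -173, -1])

```text
time_s: 33.45
tcp_pos: [0.5875, -0.0148, 0.3281]
tcp_rot: [2.087, 2.093, 0.261]
wrist_force: [-1.0, 0.3, -1.9]
grip_width: 0.0183
grip_force: 59.1
```

Run:
```python
from h import *
s=get_state();print(s['tcp_pos'],s['tcp_rot'],s['grip_force'])
plan(*ins(3,.149))
```

```text
[ 0.58745506 -0.01479606  0.32814351] [2.08680202 2.09288039 0.26134891] 59.0795624256134
[-0.1, -0.1, 0.2, 0.0, 0.2, -2.6] step mm 3
[-0.1, -0.1, 0.2, -0.1, 0.3, 67.4] step mm 70
[-0.1, -0.1, 0.2, -0.1, 0.4, 107.4] step mm 40
[-0.1, -0.1, 0.2, -0.2, 0.5, 147.4] step mm 40
[5.0, -0.1, 0.2, -0.2, 12.9, 147.7] step mm 12
[9.6, -0.1, 0.2, -0.2, 23.3, 148.9] step mm 10
[14.2, -0.0, 0.2, -0.3, 33.5, 151.0] step mm 10
[14.2, -0.0, 0.2, -0.3, 32.0, 156.8] step mm 6
```

Emit:
send_rows(motion=[0, 0, 0, 0, 0.2, 35, -1, 0, 0, 0, 0, 0.3, 67, -1, 0, 0, 0, 0, 0.4, 87, -1, 0, 0, 0, 0, 0.4, 107, -1, 0, 0, 0, 0, 0.5, 127, -1, 0, 0, 0, 0, 0.5, 147, -1, 0, 0, 0, 0, 0.5, 147, -1])

```text
time_s: 34.15
tcp_pos: [0.6245, -0.0162, 0.1834]
tcp_rot: [2.092, 2.091, 0.259]
wrist_force: [-0.6, -0.2, -2.3]
grip_width: 0.0178
grip_force: 59.1
```

Emit:
send_rows(motion=[0, 0, 0, 0, 0, 0.3, -1, 5, 0, 0, 0, 12.3, 0.6, -1, 9.6, 0, 0, 0, 22.4, 1.8, -1, 14.2, 0, 0, 0, 32, 3.9, -1, 14.2, 0, 0, 0, 32, 3.9, -1])

```text
time_s: 34.65
tcp_pos: [0.6585, -0.0155, 0.1908]
tcp_rot: [2.221, 2.221, 0.003]
wrist_force: [-0.0, 0.6, -2.5]
grip_width: 0.0186
grip_force: 59.3
```

Emit:
send_rows(motion=[0, 0, 0, 0, -1.5, 3, -1, 0, 0, 0, 0, -1.5, 6, -1, 0, 0, 0, 0, -1.5, 8, -1, 0, 0, 0, 0, -1.5, 9, -1, 0, 0, 0, 0, -1.5, 9, -1])

```text
time_s: 35.15
tcp_pos: [0.6551, -0.015, 0.1837]
tcp_rot: [2.219, 2.219, 0.007]
wrist_force: [-2.9, -0.4, 17.1]
grip_width: 0.018
grip_force: 61.9
```

Emit:
send_rows(motion=[0, 0, 0, 0, 0, 0, 1, 0, 0, 0, 0, 0, 0, 1, 0, 0, 0, 0, 0, 0, 1, 0, 0, 0, 0, 0, 0, 1, 0, 0, 0, 0, 0, -5, 1, 0, 0, 0, 0, 0, -45, 1, 0, 0, 0, 0, 0, -90, 1, 0, 0, 0, 0, 0, -130, 1, 0, 0, 0, -60, -100, -130, 1, 0, 0, 0, -60, -100, -130, 1, 0, 0, 0, -180, -160, -130, 1, 0, 0, 0, -180, -160, -130, 1, 0, 0, 0, -240, -180, -130, 1, 0, 0, 0, -240, -180, -130, 1, 0, 0, 0, -240, -180, -130, 1, 0, 0, 0, -240, -180, -130, 1, 0, 0, 0, -240, -180, -130, 1])

```text
time_s: 36.85
tcp_pos: [0.4752, -0.2543, 0.3104]
tcp_rot: [2.221, 2.221, 0.003]
wrist_force: [-0.3, -0.6, -0.1]
grip_width: 0.0857
grip_force: 0.0
```

Run:
```python
from h import *
import pickle
for i in(1,2,3): captop(slot(i)[:2],.17,.25,.02,'top')
captop((.55,.32),.15,.22,.02,'top')
t=cam('top');s=cam('side');pickle.dump(t,open('t8.pkl','wb'))
c=np.zeros((600,800,3),np.uint8);a=t['color'][...,::-1]
c[:,:480]=cv2.resize(a[180:330,250:370],(480,600),interpolation=cv2.INTER_CUBIC)
c[:300,480:]=cv2.resize(a[195:313,180:306],(320,300),interpolation=cv2.INTER_CUBIC)
c[300:,480:]=cv2.resize(s['color'][...,::-1][150:390,200:456],(320,300),interpolation=cv2.INTER_AREA)
cv2.imwrite('pics/c8.png',c)
```

```text
captop 0.215 [0.6545 0.0873 0.2125] 67
captop 0.2141 [0.6548 0.037  0.2116] 68
captop 0.2147 [ 0.6536 -0.0143  0.2122] 67
captop 0.1928 [0.5488 0.3205 0.1899] 76
```

View pics/c8.png

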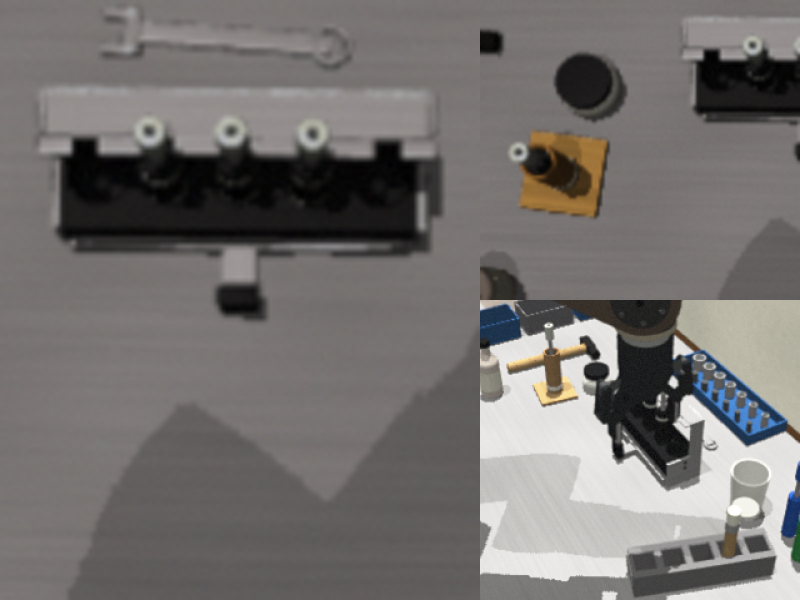

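Run:
```python
from h import *
import pickle
t=pickle.load(open('t8.pkl','rb'));w=pickle.load(open('w2.pkl','rb'))
f=lambda p:[(a-b)*4 for a,b in zip(proj(t,p),(250,180))]
print('grip top rear/front edge pred',f((.5836,.035,.046)),f((.5676,.035,.046)),'pan front pred L,R',f((.6128,.155,.02)),f((.6128,-.085,.02)))
print('pan front from w2',at_z(w,260/1.25,200/1.25,.02),at_z(w,545/1.25,201/1.25,.02))
```

```text
grip top rear/front edge pred [np.float64(238.45733215425912), np.float64(281.0442378847108)] [np.float64(238.1131776740756), np.float64(303.37175973213505)] pan front pred L,R [np.float64(75.47109820713968), np.float64(244.76731389724137)] [np.float64(404.84085912309274), np.float64(248.281604429161)]
pan front from w2 [0.6124644  0.15756323 0.02      ] [ 0.61336907 -0.08918194  0.02      ]
```

The view shows caps at (150,130), (231,130) and (312,133), all upright in bores 1–3. The drained damper is down in the tube, and the caddy holds only the brush. The tray's front edge lies where "home" predicts, so I'm handing in.

```bash
python3 -c "
from rig import *
print(sign_off())"
```

```text
the job is handed in; nothing more can be done
None
```

I finished and handed in the job: the tray is home against its stop, the drained damper is right down in the tube, and the caddy's three dampers stand upright in bores 1–3, with the brush left in its cell and nothing else handled; sign-off gave no verdict.

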